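Put the resin away, then hold the curing lamp over the repair

ROBOT

A 6-joint arm with a two-finger parallel gripper is mounted at the origin on the work surface. World frame = base frame: x ahead of the robot, y to its left, z up, the work surface at z = 0. Lengths are in m, angles in rad, forces in N, time in s.
With the tool pointing down it reaches from about 0.275 to 0.975 m from the base axis. Payload 8.4 kg.
Tool frame: the origin (TCP) lies at the very end of the fingers, on their centre line; the grasp point (between the pads) lies bot.grip_point_offset behind it (bot.grip_point_offset is the distance from the TCP to the grasp point, in m); z points along the fingers, y is the line along which they close (so a half turn about z gives the same grasp; the last joint's range is limited). The gripper opens to 92 mm and grips with 3 to 60 N. Pads are 20 mm wide; open, the fingers measure 128 mm over their backs; the gripper's body (75 mm by 189 mm) begins 69 mm behind the grasp point.
Start: joints at [-1.171, 0.353, 1.633, -0, 1.155, -0.002], TCP at [0.244, -0.575, 0.215] pointing down, gripper open.
Joint ranges: [-2.63, 2.63], [-0.92, 2.1], [0.06, 2.66], [-1.3, 4.44], [0, 2.69], [-3.02, 3.02]. Speed limits (rad/s): [2.22, 2.22, 2.79, 3.14, 3.14, 3.14].

INTERFACE

Orientations are given as a rotation vector (axis times angle).
In Python, from rig import bot gives the robot as it stands. The module is installed in compiled form; this text tells all that it offers.
- The arm moves only by the shell command python3 -m pendant 'ROWS' [FORCE]. ROWS is JSON, a list of rows, each a list of 7 numbers: the shift along the tool's x, y, z in cm, then the turn, a rotation vector about the tool's x, y, z in degrees, then the gripper command: -1 is fully open, 1 is shut, values between are in proportion. A call has 1 to 5 rows; each row shifts and turns the commanded pose from where the row before left it, along the tool's axes as they then stand; what a row does not reach is not made up. A row lasts 1/12 s, in which the tool goes at most 41.7 mm and 7.16 degrees, less where a joint would pass 70% of its speed; a pose out of reach is approached as far as the arm can. A call is refused whole if a number of a shift passes 4.17 or a number of a turn 7.16, either way. A call with a gripper value outside its range is refused whole. The fingers move at their own pace and stop on an object; FORCE is the grip in N (left out, the last holds). Time passes only in rows, so rows that do not move let the fingers close. It gives the time, the measured TCP pose, the force, the opening and the grip force at its end, in the units of the state.
- bot.get_obs(): the state, without advancing time (a new reading comes with each control period).
- bot.snapshot(name): name is "side" or "top"; returns a dict with "image" (384x512x3 uint8, red, green, blue), "intrinsics" (3x3 intrinsics, pixels), "extrinsics" (4x4, takes a point from camera to world coordinates). Camera axes: x right, y up, looking along -z (the intrinsics and any distortion apply to the point x, -y, -z); pixel columns grow to the right and rows downward; lengths in m; the calibration is good to about 2 mm. A picture is of the moment at which its call begins. There is no depth.
- bot.finish_job(): hands the job in; it is judged then, once.
The state is a dict: "time": time; "joint_positions": joint angles; "joint_vel": joint speeds; "tau": joint torques, N m; "tool_pos": TCP position; "tcp_rot": TCP orientation; "contact_force": force on the tool from outside, world axes, zero at the start; "moment": the same for the moment, N m; "width": finger opening in m; "gripper_force": force on a finger pad.
Only numpy, scipy, OpenCV 4.12 (cv2) and the standard library are available. Lean on these libraries where they do the work, as an engineer would, in place of code of your own. Each camera call takes 0.05 s, during which the arm holds its last target. There are 200 camera calls.

TASK

Put the little resin bottle into the open drawer and slide the drawer fully shut, so that stray light cannot set it; only then pick up the curing lamp from its dock. Carry it over the screwdriver rack without bumping the rack or the clamped work, and finish while still holding it upright, window down, centred on the repaired seam and lined up along it, about one centimetre above it and not touching. Leave everything else where it is.

Things in the scene. Friction and masses are not known exactly. Their poses are not given: they have to be found in the camera images.
- resin_mid (a point): Middle of the resin bottle: a small squat black bottle with a paper band, standing on the bench on the robot's side of the other things; round body 36 mm in diameter and 42 mm high, then a pointed nozzle up to 62 mm. This point lies on its axis 28 mm above its underside. About 60 g.
- cab_drawer0 (a joint): How far the only drawer of the low wooden bench cabinet stands open, m: 0 shut, about 0.11 to 0.145 at the start, 0.15 at most. It slides stiffly (1 to 2 N) and stays where it is left.
- drawer_floor (a point): Centre of the drawer's inner floor (moves with it), 22 mm above the bench. x points into the cabinet (the way it shuts), z up. Inside 175 mm (x) by 158 mm (y); walls 61 mm, front panel 70 mm, cabinet roof 71 mm above this floor. The cabinet's mouth is at x = -0.0935 + joint value (m) here; from there to the front the drawer is open from above.
- cab_drawer0_handle (a point): Middle of the drawer's handle, a level steel bar 11 mm thick and 100 mm long along the drawer's y, 35 mm in front of the drawer's front panel, 67 mm above the bench. Its x axis points into the cabinet.
- cab: The cabinet, fixed: 220 mm deep (x), 200 mm wide (y), 105 mm high; origin at the centre of its underside; it opens to its own -x.
- lamp: Curing lamp, black, standing window down in its dock, like an upside-down T: a head 90 x 32 mm and 28 mm high at the bottom, and above its middle a handle 40 mm (x) by 28 mm (y) that runs from 28 to 128 mm height. Origin at the centre of the window, which is its underside; x along the head's length, y across, z up. About 180 g, more or less. Either way round is the same.
- dock: The lamp's dock, fixed: a low grey tray 120 x 62 mm, its floor 12 mm above the bench, with a rim 20 mm above the bench that stands 9 mm or more clear of the lamp's head all round. Origin under its centre.
- work: The clamped work, fixed: a plywood board 190 mm (x) by 100 mm (y), on it a grey casing held at both ends by clamps. The clamps stand at x = +-0.083, are 75 mm high and reach in to x = +-0.060. Origin at the centre of the underside; x along the repaired seam.
- seam (a point): Centre of the top of the repaired seam, a straight raised white bead 84 mm long (x), 20 mm wide, in the middle of the casing; its top is 44 mm above the bench and stands 6 mm above the casing. Axes as work.
- rack: Screwdriver rack, fixed, between the lamp's dock and the work: a wooden block 240 mm (x) by 44 mm (y) with a row of upright handles, 140 mm high at most. Origin under its centre.
- tin: Bystander: metal tin 48 mm in diameter, 65 mm high. Origin under its centre.
- jar: Bystander: glass jar with a steel lid, 44 mm in diameter, 55 mm high. Origin under its centre.
- wrench: Bystander: wrench 180 mm long, lying along its x; origin under its middle.
- mug: Bystander: blue mug, 80 mm in diameter, 90 mm high. Origin under its centre.
- hammer: Bystander: hammer 260 mm long, lying along its x; origin under its middle.
- tape: Bystander: yellow tape measure 65 x 35 x 62 mm high. Origin under its centre.
- glue: Bystander: white glue bottle 56 mm in diameter, 130 mm high. Origin under its centre.

How it is judged:
On the way:
1. the resin bottle is in the drawer and the drawer is fully shut (x of resin_mid in the frame of drawer_floor between -0.0935 and 0.0935 m and y of resin_mid in the frame of drawer_floor between -0.086 and 0.086 m and z of resin_mid in the frame of drawer_floor between -0.005 and 0.065 m and value of joint cab_drawer0 below 0.006 m), for 0.2 s.
At the end, for the whole second after the job is handed in: Resin bottle inside the shut drawer (within 6 mm); lamp held by the fingers, still, upright within 0.12 rad, window 3 to 20 mm above the seam, centred within 8 mm along and across it, lengthwise along it within 0.14 rad (either way round), not touching the work (all of step 1 and x of lamp in the frame of seam between -0.008 and 0.008 m and y of lamp in the frame of seam between -0.008 and 0.008 m and z of lamp in the frame of seam between 0.003 and 0.02 m and angle between the x axis of lamp and the x axis of work, either way round below 0.14 rad and angle between lamp's own z axis and vertical below 0.12 rad and linear speed of lamp below 0.02 m/s and contact force between lamp and work below 0.1 N and contact force between the fingers and lamp above 1 N); the arm keeps its last pose, push and grip.
It fails at once if the lamp is taken up before the drawer is shut (distance of lamp from where it was at the start of the episode above 0.03 m and value of joint cab_drawer0 above 0.015 m).
It fails at once if the lamp bumps the screwdriver rack (contact force between lamp and rack above 1 N).
It fails at once if the lamp touches the clamped work (contact force between lamp and work above 1 N).
It fails at once if a bystander is moved by more than 3 cm (distance of any of tin, jar, wrench, mug, hammer, tape, glue from where it was at the start of the episode above 0.03 m).
It also fails if it takes over 72 s, if anything falls off the work surface, if the arm or the gripper's body presses on something with over 40 N, if the wrist force passes 120 N, or if a joint passes its speed limit or range.

## Working session

There is one attempt and no reset: what is moved stays moved. The work goes in short steps, Python scripts to look and compute and a shell command to move; the robot and the scene stay as the last step left them, time stands still between calls to the robot, and variables do not carry over. Pictures are saved under pics/ and viewed, at most 13 in all, crops included, and the job is handed in when it is done.

```bash
mkdir -p pics
cat > h.py <<'E'
import numpy as np, cv2
from rig import bot
from scipy.spatial.transform import Rotation as R
def snap(n):
    return bot.snapshot(n)
def ray(s,u,v):
    K=np.array(s["intrinsics"]);T=np.array(s["extrinsics"])
    d=np.linalg.inv(K)@[u,v,1]; d=T[:3,:3]@[d[0],-d[1],-d[2]]
    return T[:3,3],d
def onz(s,u,v,z):
    o,d=ray(s,u,v); return o+d*(z-o[2])/d[2]
def proj(s,p):
    K=np.array(s["intrinsics"]);T=np.array(s["extrinsics"])
    c=T[:3,:3].T@(np.array(p)-T[:3,3]); q=K@[c[0],-c[1],-c[2]]; return q[:2]/q[2]
def save(s,n,box=None,sc=1.5):
    im=cv2.cvtColor(s["image"],cv2.COLOR_RGB2BGR)
    if box: im=im[box[1]:box[3],box[0]:box[2]]
    cv2.imwrite("pics/"+n,cv2.resize(im,None,fx=sc,fy=sc,interpolation=cv2.INTER_CUBIC))
E
python3 - <<'E'
from h import *
import pickle
D={}
for n in("top","side"):
    s=snap(n);save(s,n+"0.png");D[n]=s;print(np.round(s["extrinsics"],3).tolist(),np.round(s["intrinsics"],1).tolist(),[k for k in s])
pickle.dump(D,open("s0.pkl","wb"))
o=bot.get_obs();print(o,bot.grip_point_offset,R.from_rotvec(o["tcp_rot"]).as_matrix().round(3))
E
```

```text
[[0.004, 0.982, -0.188, 0.252], [-1.0, 0.007, 0.015, 0.02], [0.016, 0.188, 0.982, 1.718], [0.0, 0.0, 0.0, 1.0]] [[474.9, 0.0, 252.2], [0.0, 474.9, 190.4], [0.0, 0.0, 1.0]] ['image', 'intrinsics', 'extrinsics']
[[0.967, -0.17, 0.192, 0.87], [0.256, 0.581, -0.772, -1.109], [0.02, 0.796, 0.605, 0.932], [0.0, 0.0, 0.0, 1.0]] [[485.6, 0.0, 253.5], [0.0, 485.6, 196.4], [0.0, 0.0, 1.0]] ['image', 'intrinsics', 'extrinsics']
{'time': 0.1, 'joint_positions': array([-1.17142414e+00,  3.53584210e-01,  1.63408678e+00, -5.73240189e-05,
        1.15524124e+00, -2.41963778e-03]), 'joint_vel': array([-6.59675284e-04, -1.45538558e-03, -1.16054056e-03, -3.89248427e-04,
        8.79940645e-05, -1.09279699e-03]), 'tau': array([ 8.30240606e-04, -5.94903982e+01, -3.34928942e+01,  6.99159829e-02,
        1.84056762e-02, -2.84736672e-05]), 'tool_pos': array([ 0.24420223, -0.57479593,  0.2139239 ]), 'tcp_rot': array([-3.07714473e+00, -6.26675917e-01,  4.89243141e-04]), 'contact_force': array([ 0.45461191, -1.17151682, -0.1415057 ]), 'moment': array([ 0.04311908, -0.01547887,  0.03045479]), 'gripper_force': 0.0, 'width': 0.09231572162925633} 0.0187 [[ 0.92   0.391 -0.001]
 [ 0.391 -0.92   0.001]
 [-0.    -0.001 -1.   ]]
```

View pics/top0.png

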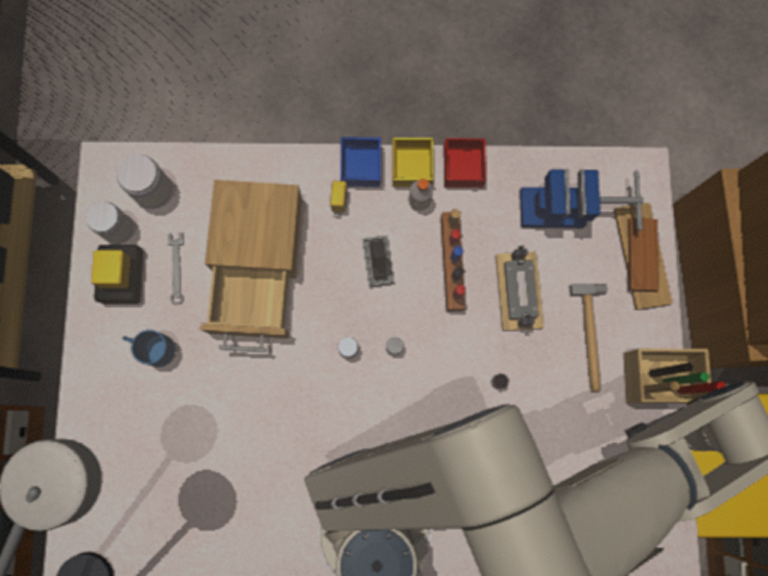

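View pics/side0.png

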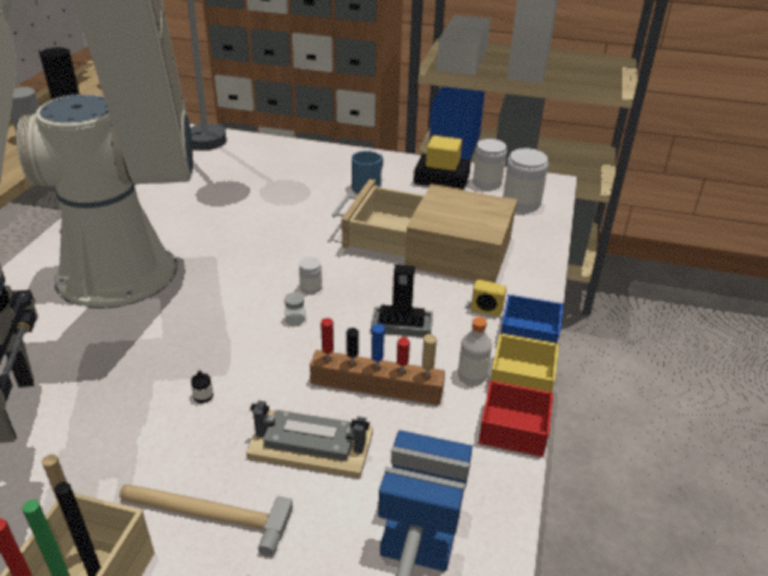

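The top view shows the resin at (500,381), the open drawer with its handle at (245,347), the lamp in its dock at (379,260), the rack at x≈455, and the seam at (520,290). The side view shows the resin at (202,387), the lamp at (403,290) and the seam at (310,428). All pixels are at 1.5x.

Run:
```python
from h import *
import pickle
D=pickle.load(open("s0.pkl","rb"));t=D["top"];s=D["side"]
save(t,"topc.png",(130,110,380,265),3)
save(s,"sidec.png",(110,120,370,320),3)
def tri(a,b):
    o1,d1=ray(t,*a);o2,d2=ray(s,*b)
    d1/=np.linalg.norm(d1);d2/=np.linalg.norm(d2)
    k=np.linalg.lstsq(np.c_[d1,-d2],o2-o1,rcond=None)[0]
    p,q=o1+k[0]*d1,o2+k[1]*d2;return (p+q)/2,np.linalg.norm(p-q)
q=lambda *a:np.array(a)/1.5
print("resin",tri(q(500,381),q(202,387)), "seam",tri(q(520,290),q(310,428)))
for n,i,b in(("top",t,(322,240,346,268)),("side",s,(122,244,146,272))):
    g=i["image"][b[1]:b[3],b[0]:b[2]].max(2); m=(g<75).astype(np.uint8);k,l,st,c=cv2.connectedComponentsWithStats(m)
    print(n,[(st[j].tolist(),(c[j]+b[:2]).round(1)) for j in range(1,k) if st[j][4]>8])
```

```text
resin (array([ 0.34884699, -0.29506415,  0.02163201]), np.float64(0.0009059765775025645)) seam (array([ 0.56673927, -0.34650115,  0.03572147]), np.float64(0.002634666931328386))
top [([7, 10, 9, 9, 68], array([333. , 254.1]))]
side [([6, 4, 12, 12, 109], array([133.4, 253.9])), ([8, 21, 11, 4, 21], array([134.7, 266.4]))]
```

View pics/topc.png

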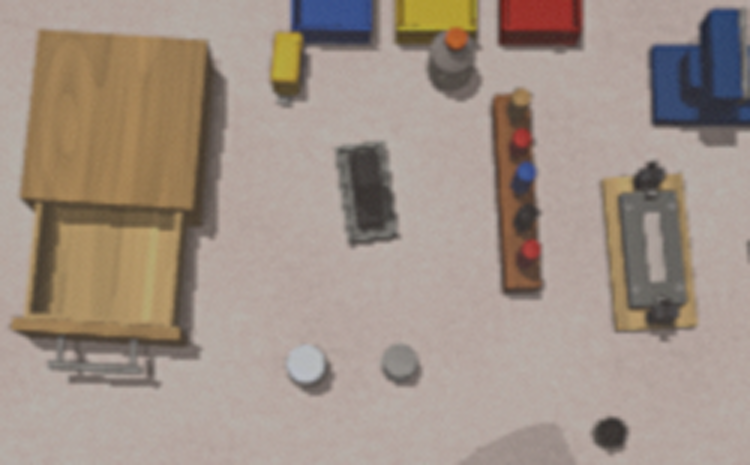

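View pics/sidec.png

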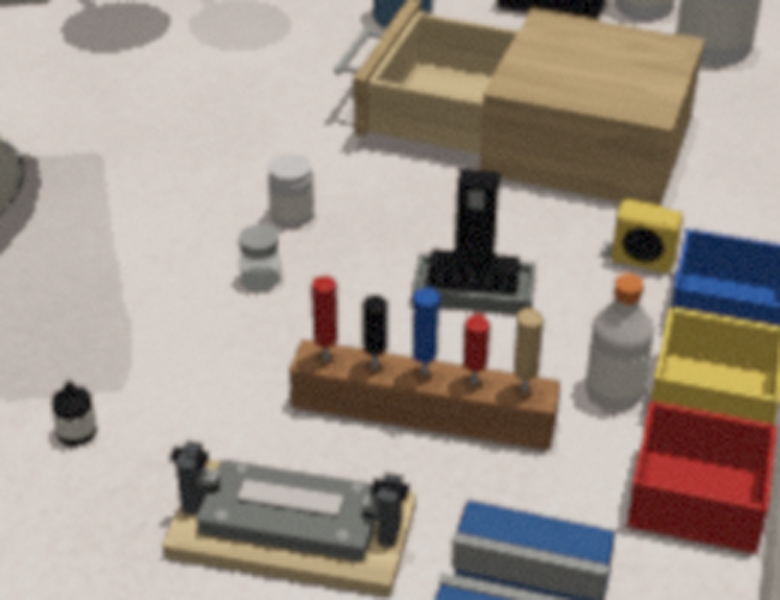

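Both crops are sharp enough to pick from. In the top crop: cabinet roof corners (22,200), (193,211), (210,40), (38,30); handle bar (48,366) to (150,373); lamp in its dock around (367,192); seam (642,213) to (663,282). The tin and jar are at (306,364) and (400,362).

Run:
```python
from h import *
import pickle
D=pickle.load(open("s0.pkl","rb"));t=D["top"];s=D["side"]
c=lambda x,y,z:onz(t,130+x/3,110+y/3,z)
cs=lambda x,y,z:onz(s,110+x/3,120+y/3,z)
def show(n,pts,z,f=c):
    P=np.array([f(x,y,z)[:2] for x,y in pts]);print(n,P.round(3).tolist(),"mean",P.mean(0).round(4),"sides",np.linalg.norm(P-np.roll(P,-1,0),axis=1).round(3),"ang",[round(float(np.degrees(np.arctan2(*(np.roll(P,-1,0)-P)[i][::-1]))),1) for i in range(len(P))])
show("cab",[(22,203),(193,211),(210,40),(38,30)],.105)
show("cab side",[(483,97),(665,137),(705,38),(535,10)],.105,cs)
show("panel",[(12,322),(183,335)],.092)
show("handle",[(48,366),(150,373)],.067)
show("tin",[(306,364)],.065);show("jar",[(400,362)],.055);show("resin",[(609,432)],.045)
show("dock",[(336,148),(384,142),(398,236),(351,244)],.02)
show("rack",[(492,96),(528,96),(541,290),(503,293)],.04)
show("board",[(602,182),(682,174),(695,325),(616,331)],.012)
show("board side",[(165,545),(203,460),(415,492),(390,578)],.012,cs)
# seam mask (white in grey casing)
for n,i,b,w in(("top",t,(341,178,355,207),1),("side",s,(186,277,228,294),1)):
    g=i["image"][b[1]:b[3],b[0]:b[2]].min(2).astype(np.uint8)
    th,m=cv2.threshold(g,0,1,cv2.THRESH_OTSU);k,l,st,ce=cv2.connectedComponentsWithStats(m)
    j=1+np.argmax(st[1:,4]);v,u=np.nonzero(l==j);P=np.array([onz(i,a+b[0],e+b[1],.044)[:2] for a,e in zip(u,v)])
    r=cv2.minAreaRect(P.astype(np.float32)*1000);w_,V=np.linalg.eigh(np.cov(P.T))
    print("seam",n,th,st[j],P.mean(0).round(4),r,np.degrees(np.arctan2(V[1,1],V[0,1])))
# lamp dark mask
for n,i,b,z in(("top",t,(240,153,266,195),.04),):
    g=i["image"][b[1]:b[3],b[0]:b[2]].max(2);m=(g<60).astype(np.uint8);k,l,st,ce=cv2.connectedComponentsWithStats(m)
    j=1+np.argmax(st[1:,4]);v,u=np.nonzero(l==j);P=np.array([onz(i,a+b[0],e+b[1],z)[:2] for a,e in zip(u,v)])
    r=cv2.minAreaRect(P.astype(np.float32)*1000);w_,V=np.linalg.eigh(np.cov(P.T))
    print("lamp",st[j],P.mean(0).round(4),r,np.degrees(np.arctan2(V[1,1],V[0,1])))
show("lamp handle top side",[(459,174),(497,174),(497,188),(459,188)],.14,cs)
```

```text
cab [[0.603, 0.393], [0.595, 0.196], [0.801, 0.182], [0.812, 0.385]] mean [0.7026 0.2889] sides [0.197 0.207 0.203 0.209] ang [-92.3, -4.0, 87.1, 177.7]
cab side [[0.602, 0.187], [0.8, 0.166], [0.817, 0.383], [0.617, 0.391]] mean [0.7089 0.2818] sides [0.199 0.218 0.2   0.205] ang [-6.2, 85.5, 177.7, -94.2]
panel [[0.466, 0.401], [0.452, 0.205]] mean [0.4591 0.3029] sides [0.196 0.196] ang [-94.0, 86.0]
handle [[0.418, 0.363], [0.411, 0.245]] mean [0.4146 0.3036] sides [0.118 0.118] ang [-93.6, 86.4]
tin [[0.423, 0.065]] mean [0.4226 0.0645] sides [0.] ang [0.0]
jar [[0.427, -0.045]] mean [ 0.4266 -0.045 ] sides [0.] ang [0.0]
resin [[0.347, -0.29]] mean [ 0.3471 -0.2898] sides [0.] ang [0.0]
dock [[0.693, 0.032], [0.701, -0.027], [0.584, -0.044], [0.573, 0.013]] mean [ 0.6378 -0.0064] sides [0.06  0.119 0.058 0.121] ang [-82.2, -171.7, 100.2, 9.1]
rack [[0.755, -0.158], [0.756, -0.203], [0.515, -0.214], [0.511, -0.169]] mean [ 0.6343 -0.1859] sides [0.044 0.241 0.046 0.244] ang [-89.5, -177.3, 94.9, 2.4]
board [[0.655, -0.296], [0.666, -0.395], [0.478, -0.404], [0.47, -0.308]] mean 
[... 231 characters left out ...]
87.0, -174.7]
seam top 123.0 [  4   3   7  23 117] [ 0.5686 -0.3495] ((569.1349487304688, -349.775390625), (81.004150390625, 18.54022979736328), 2.4743707180023193) -176.8804455013431
seam side 147.0 [  4   3  34  11 203] [ 0.5699 -0.3522] ((569.5382690429688, -352.2436218261719), (82.28553009033203, 18.792434692382812), 3.4077892303466797) -176.84039108439958
lamp [ 9 19  7  6 18] [ 0.6339 -0.0018] ((631.6158447265625, -4.627531051635742), (18.543550491333008, 21.779417037963867), 0.4562915861606598) 113.1646778065276
lamp handle top side [[0.623, -0.007], [0.657, 0.003], [0.663, -0.019], [0.628, -0.03]] mean [ 0.6428 -0.0134] sides [0.036 0.023 0.036 0.023] ang [16.4, -77.3, -163.6, 103.9]
```

The scene is measured and the sizes match those given. I'm turning the tool to the cabinet's yaw (-4°) and moving above the resin.

```bash
python3 -m pendant '[[0,0,0,0,0,6.75,-1],[0,0,0,0,0,6.75,-1],[0,0,0,0,0,6.75,-1],[0,0,0,0,0,6.75,-1],[1.05,-3.6,0,0,0,0,-1]]' 10; python3 -m pendant '[[1.05,-3.6,0,0,0,0,-1],[1.05,-3.6,0,0,0,0,-1],[1.05,-3.6,0,0,0,0,-1],[1.05,-3.6,0,0,0,0,-1],[1.05,-3.6,0,0,0,0,-1]]'; python3 -m pendant '[[1.05,-3.6,0,0,0,0,-1],[1.05,-3.6,0,0,0,0,-1],[0,0,0,0,0,0,-1],[0,0,0,0,0,0,-1]]'
cat >> h.py <<'E'
def go(x,y,z=None,yaw=None):
    o=bot.get_obs();M=R.from_rotvec(o["tcp_rot"]).as_matrix();p=o["tool_pos"]
    d=np.array([x,y,p[2] if z is None else z])-p
    y0=np.degrees(np.arctan2(M[1,0],M[0,0]))
    print("t",round(o["time"],2),"tcp",p.round(4),"yaw",y0.round(2),"tilt",M[2].round(3),"w",round(o["width"],4),"gf",round(o["gripper_force"],1),"F",o["contact_force"].round(1),"need cm tool",(M.T@d*100).round(2),"turnz",None if yaw is None else round(y0-yaw,2))
E
python3 -c "
from h import *
go(.348,-.292,.0113,-4)"
```

```text
time: 0.52
tool_pos: [0.2563, -0.5439, 0.2142]
tcp_rot: [3.136, -0.124, -0.0]
contact_force: [1.0, 0.7, -0.5]
width: 0.0917
gripper_force: 0.0
time: 0.93
tool_pos: [0.3222, -0.3623, 0.2143]
tcp_rot: [-3.139, 0.11, 0.0]
contact_force: [0.3, -0.7, -0.1]
width: 0.0915
gripper_force: 0.0
time: 1.27
tool_pos: [0.3486, -0.2923, 0.2146]
tcp_rot: [3.14, -0.104, -0.0]
contact_force: [0.1, -0.9, 1.0]
width: 0.092
gripper_force: 0.0
t 1.27 tcp [ 0.3486 -0.2923  0.2146] yaw -3.78 tilt [-0.  0. -1.] w 0.092 gf 0.0 F [ 0.1 -0.9  1. ] need cm tool [-6.000e-02 -2.000e-02  2.033e+01] turnz 0.22
```

```bash
python3 -m pendant '[[0,0,4,0,0,0,-1],[0,0,4,0,0,0,-1],[0,0,4,0,0,0,-1],[0,0,0,0,0,0,-1]]'
python3 - <<'E'
from h import *
go(.348,-.292,.0113,-4)
s=snap("side");t=snap("top")
a=cv2.resize(s["image"][190:310,70:220],None,fx=3,fy=3);b=cv2.resize(t["image"][190:310,280:400],None,fx=3,fy=3)
cv2.imwrite("pics/g1.png",cv2.cvtColor(np.hstack([a,b]),cv2.COLOR_RGB2BGR))
E
```

```text
time: 1.6
tool_pos: [0.3442, -0.2918, 0.0887]
tcp_rot: [-3.133, 0.11, 0.013]
contact_force: [-0.9, 1.4, -0.0]
width: 0.0919
gripper_force: 0.0
t 1.6 tcp [ 0.3442 -0.2918  0.0887] yaw -4.03 tilt [-0.009 -0.006 -1.   ] w 0.0919 gf 0.0 F [-0.9  1.4 -0. ] need cm tool [0.45 0.04 7.74] turnz -0.03
```

View pics/g1.png

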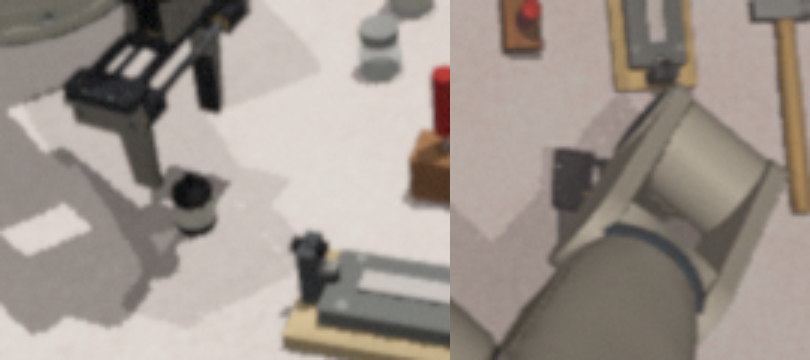

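The crop shows the fingers straddling the resin bottle (near finger at (148,180), bottle at (193,205)). I'll go down to the grasp.

```bash
python3 -m pendant '[[0,0,0,0,0,0,-1],[0,0,2.5,0,0,0,-1],[0,0,2.5,0,0,0,-1],[0,0,1.9,0,0,0,-1],[0,0,0,0,0,0,-1]]'; python3 -m pendant '[[0,0,0,0,0,0,-1],[0,0,0,0,0,0,-1]]'; python3 -c "
from h import *
go(.348,-.292,.0113,-4)
s=snap('side');print(proj(s,[.348,-.292,.021]))
g=s['image'][244:272,122:146].max(2);m=(g<75).astype(np.uint8);k,l,st,c=cv2.connectedComponentsWithStats(m)
print([(st[j].tolist(),(c[j]+(122,244)).round(1)) for j in range(1,k) if st[j][4]>8])"
```

```text
time: 2.12
tool_pos: [0.3482, -0.2941, 0.0254]
tcp_rot: [-3.14, 0.11, 0.0]
contact_force: [-1.0, 2.0, 0.3]
width: 0.092
gripper_force: 0.0
time: 2.28
tool_pos: [0.3495, -0.295, 0.0277]
tcp_rot: [3.138, -0.109, 0.004]
contact_force: [-0.2, -0.8, -0.4]
width: 0.0918
gripper_force: 0.0
t 2.28 tcp [ 0.3495 -0.295   0.0277] yaw -3.99 tilt [ 0.003  0.002 -1.   ] w 0.0918 gf 0.0 F [-0.2 -0.8 -0.4] need cm tool [-0.18 -0.3   1.64] turnz 0.01
[134.74302049 257.34638933]
[([0, 0, 19, 27, 285], array([129.7, 255.6]))]
```

```bash
python3 -m pendant '[[0,-0.2,1.4,0,0,0,-1],[0,0,0,0,0,0,-1],[0,0,0,0,0,0,-1],[0,0,0,0,0,0,1],[0,0,0,0,0,0,1]]' 12; python3 -m pendant '[[0,0,0,0,0,0,1],[0,0,0,0,0,0,1],[0,0,0,0,0,0,1],[0,0,0,0,0,0,1],[0,0,0,0,0,0,1]]';  python3 -c "
from h import *
go(.348,-.292,.0113,-4)"
```

```text
time: 2.75
tool_pos: [0.3488, -0.2922, 0.0124]
tcp_rot: [3.139, -0.109, 0.002]
contact_force: [-0.5, -0.6, 1.2]
width: 0.0804
gripper_force: 0.0
time: 3.17
tool_pos: [0.3483, -0.2917, 0.0116]
tcp_rot: [-3.14, 0.109, 0.0]
contact_force: [0.0, 0.1, -0.5]
width: 0.0474
gripper_force: 0.0
t 3.17 tcp [ 0.3483 -0.2917  0.0116] yaw -3.98 tilt [-0. -0. -1.] w 0.0474 gf 0.0 F [ 0.   0.1 -0.5] need cm tool [-0.03  0.03  0.03] turnz 0.02
```

```bash
python3 -m pendant '[[0,0,0,0,0,0,1],[0,0,0,0,0,0,1],[0,0,0,0,0,0,1],[0,0,0,0,0,0,1],[0,0,-2,0,0,0,1]]'; python3 -m pendant '[[0,0,-3.5,0,0,0,1],[0,0,-3.5,0,0,0,1],[0,0,-3.5,0,0,0,1],[0,0,-3.5,0,0,0,1],[0,0,-3,0,0,0,1]]';  python3 -c "
from h import *
go(.53,.298,.2,-4)"
```

```text
time: 3.58
tool_pos: [0.3467, -0.2904, 0.0295]
tcp_rot: [-3.137, 0.109, 0.006]
contact_force: [-0.6, 0.2, -0.1]
width: 0.0353
gripper_force: 12.0
time: 4.0
tool_pos: [0.3483, -0.2917, 0.2039]
tcp_rot: [3.139, -0.109, 0.001]
contact_force: [0.6, -0.1, -1.0]
width: 0.0348
gripper_force: 12.0
t 4.0 tcp [ 0.3483 -0.2917  0.2039] yaw -3.98 tilt [ 0.001  0.001 -1.   ] w 0.0348 gf 12.0 F [ 0.6 -0.1 -1. ] need cm tool [ 14.03 -60.09   0.37] turnz 0.02
```

```bash
for i in 1; do :; done; python3 -m pendant '[[0.88,-3.75,0,0,0,0,1],[0.88,-3.75,0,0,0,0,1],[0.88,-3.75,0,0,0,0,1],[0.88,-3.75,0,0,0,0,1],[0.88,-3.75,0,0,0,0,1]]'; python3 -m pendant '[[0.88,-3.75,0,0,0,0,1],[0.88,-3.75,0,0,0,0,1],[0.88,-3.75,0,0,0,0,1],[0.88,-3.75,0,0,0,0,1],[0.88,-3.75,0,0,0,0,1]]';  python3 -m pendant '[[0.88,-3.75,0,0,0,0,1],[0.88,-3.75,0,0,0,0,1],[0.88,-3.75,0,0,0,0,1],[0.88,-3.75,0,0,0,0,1],[0.88,-3.75,0,0,0,0,1]]'; python3 -m pendant '[[0.88,-3.75,0,0,0,0,1],[0,0,0,0,0,0,1],[0,0,0,0,0,0,1],[0,0,0,0,0,0,1]]'
python3 - <<'E'
from h import *
go(.53,.298,.2,-4)
s=snap("side");t=snap("top")
a=cv2.resize(s["image"][60:220,190:360],None,fx=2.2,fy=2.2);b=cv2.resize(t["image"][110:270,110:280],None,fx=2.2,fy=2.2)
cv2.imwrite("pics/p1.png",cv2.cvtColor(np.hstack([a,b]),cv2.COLOR_RGB2BGR))
E
```

```text
time: 4.42
tool_pos: [0.4052, -0.1061, 0.2018]
tcp_rot: [3.14, -0.11, 0.001]
contact_force: [0.1, -0.1, -0.9]
width: 0.0354
gripper_force: 12.0
time: 4.83
tool_pos: [0.4621, 0.0783, 0.2016]
tcp_rot: [3.14, -0.109, 0.0]
contact_force: [1.0, -1.0, -0.8]
width: 0.0351
gripper_force: 12.0
time: 5.25
tool_pos: [0.5189, 0.2622, 0.2013]
tcp_rot: [3.139, -0.108, -0.001]
contact_force: [1.5, 0.2, 0.1]
width: 0.0355
gripper_force: 12.0
time: 5.58
tool_pos: [0.5297, 0.2966, 0.2009]
tcp_rot: [3.139, -0.108, -0.002]
contact_force: [-0.4, -0.8, -0.6]
width: 0.0353
gripper_force: 12.0
t 5.58 tcp [0.5297 0.2966 0.2009] yaw -3.94 tilt [-0.001  0.001 -1.   ] w 0.0353 gf 12.0 F [-0.4 -0.8 -0.6] need cm tool [ 0.02 -0.14  0.09] turnz 0.06
```

View pics/p1.png

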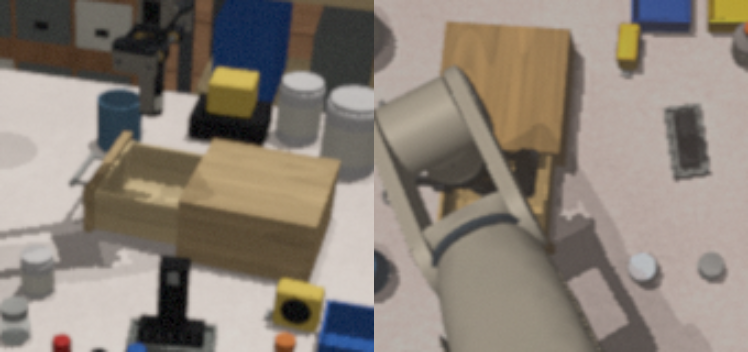

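The side view shows the bottle and fingers over the drawer opening, and the arm lines up with the drawer. I'll lower it in.

```bash
python3 -m pendant '[[0,-0.1,3.5,0,0,0,1],[0,0,3.5,0,0,0,1],[0,0,3.5,0,0,0,1],[0,0,2.5,0,0,0,1],[0,0,0,0,0,0,1]]'; python3 -m pendant '[[0,0,0,0,0,0,1],[0,0,1.5,0,0,0,1],[0,0,1.0,0,0,0,1],[0,0,0.5,0,0,0,1],[0,0,0,0,0,0,1]]'; python3 -m pendant '[[0,0,0.3,0,0,0,1],[0,0,0,0,0,0,1],[0,0,0,0,0,0,1]]'; python3 -c "
from h import *
go(.53,.298,.0356,-4)"
```

```text
time: 6.1
tool_pos: [0.5271, 0.2948, 0.0669]
tcp_rot: [3.135, -0.111, -0.011]
contact_force: [-1.0, -1.4, -0.2]
width: 0.0352
gripper_force: 12.0
time: 6.52
tool_pos: [0.5305, 0.2978, 0.0418]
tcp_rot: [3.14, -0.11, -0.0]
contact_force: [-0.3, -0.6, -0.2]
width: 0.0348
gripper_force: 12.0
time: 6.77
tool_pos: [0.5308, 0.2982, 0.0391]
tcp_rot: [-3.139, 0.109, -0.001]
contact_force: [0.9, -0.7, 0.5]
width: 0.0348
gripper_force: 12.0
t 6.77 tcp [0.5308 0.2982 0.0391] yaw -3.98 tilt [ 0.001 -0.    -1.   ] w 0.0348 gf 12.0 F [ 0.9 -0.7  0.5] need cm tool [-0.07  0.02  0.35] turnz 0.02
```

```bash
python3 -m pendant '[[0,0,0.3,0,0,0,1],[0,0,0,0,0,0,1],[0,0,0,0,0,0,1],[0,0,0,0,0,0,-0.3],[0,0,0,0,0,0,-0.3]]'; python3 -m pendant '[[0,0,0,0,0,0,-0.3],[0,0,0,0,0,0,-0.3],[0,0,0,0,0,0,-0.3],[0,0,0,0,0,0,-0.3],[0,0,0,0,0,0,-0.3]]'; python3 -m pendant '[[0,0,-1.5,0,0,0,-0.3],[0,0,-3.5,0,0,0,-0.3],[0,0,-3.5,0,0,0,-0.3],[0,0,-3.5,0,0,0,-0.3],[0,0,-3.5,0,0,0,-0.3]]';python3 -m pendant '[[0,0,0,0,0,0,1],[0,0,0,0,0,0,1],[-3.5,0,0,0,0,0,1],[-3.5,0,0,0,0,0,1],[-3.5,0,0,0,0,0,1]]'; python3 -m pendant '[[-3.5,0,0,0,0,0,1],[-1.5,0,0,0,0,0,1],[0,0,0,0,0,0,1],[0,0,0,0,0,0,1],[0,0,0,0,0,0,1]]'
python3 - <<'E'
from h import *
go(.375,.307,.045,-4)
s=snap("side");t=snap("top")
a=cv2.resize(s["image"][60:220,190:360],None,fx=2.2,fy=2.2);b=cv2.resize(t["image"][110:270,110:280],None,fx=2.2,fy=2.2)
cv2.imwrite("pics/p2.png",cv2.cvtColor(np.hstack([a,b]),cv2.COLOR_RGB2BGR))
E
```

```text
time: 7.18
tool_pos: [0.5306, 0.2981, 0.0357]
tcp_rot: [-3.14, 0.109, -0.0]
contact_force: [1.0, -0.2, -0.2]
width: 0.0463
gripper_force: 0.0
time: 7.6
tool_pos: [0.5305, 0.298, 0.0356]
tcp_rot: [-3.14, 0.109, -0.0]
contact_force: [0.2, -0.2, -0.6]
width: 0.0597
gripper_force: 0.0
time: 8.02
tool_pos: [0.5302, 0.2979, 0.1921]
tcp_rot: [3.14, -0.109, -0.0]
contact_force: [1.4, 0.4, -0.2]
width: 0.0597
gripper_force: 0.0
time: 8.43
tool_pos: [0.4237, 0.3043, 0.1886]
tcp_rot: [3.138, -0.111, -0.004]
contact_force: [-0.1, 1.0, -0.1]
width: 0.0284
gripper_force: 0.0
time: 8.85
tool_pos: [0.377, 0.309, 0.1903]
tcp_rot: [-3.14, 0.109, -0.001]
contact_force: [-0.1, 0.0, -0.5]
width: 0.0004
gripper_force: 0.0
t 8.85 tcp [0.377  0.309  0.1903] yaw -3.97 tilt [ 0.001 -0.    -1.   ] w 0.0004 gf 0.0 F [-0.1  0.  -0.5] need cm tool [-0.2   0.22 14.53] turnz 0.03
```

View pics/p2.png

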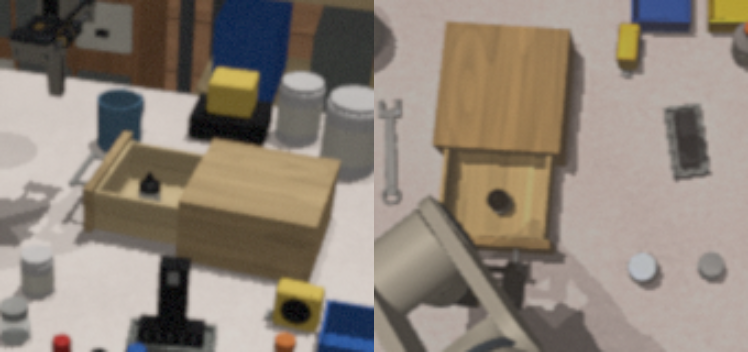

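The bottle stands upright in the drawer, at (498,200) in the right panel. I'll lower the closed fingers in front of the handle and push.

```bash
python3 -m pendant '[[-0.2,0.2,3.5,0,0,0,1],[0,0,3.5,0,0,0,1],[0,0,3.5,0,0,0,1],[0,0,3,0,0,0,1],[0,0,0,0,0,0,1]]'; python3 -m pendant '[[0,0,0.9,0,0,0,1],[0,0,0,0,0,0,1],[0,0,0,0,0,0,1],[1,0,0,0,0,0,1],[1,0,0,0,0,0,1]]'; python3 -m pendant '[[1,0,0,0,0,0,1],[1,0,0,0,0,0,1],[1,0,0,0,0,0,1],[1,0,0,0,0,0,1],[1,0,0,0,0,0,1]]'; python3 -m pendant '[[1,0,0,0,0,0,1],[1,0,0,0,0,0,1],[1,0,0,0,0,0,1],[1,0,0,0,0,0,1],[0,0,0,0,0,0,1]]'; python3 -c "
from h import *
go(.53,.296,.045,-4)"
```

```text
time: 9.37
tool_pos: [0.3718, 0.3044, 0.0507]
tcp_rot: [3.134, -0.11, -0.01]
contact_force: [-1.7, -1.1, 0.2]
width: 0.0004
gripper_force: 0.0
time: 9.78
tool_pos: [0.3952, 0.3063, 0.0481]
tcp_rot: [-3.138, 0.108, -0.003]
contact_force: [-0.3, 0.5, 0.9]
width: 0.0003
gripper_force: 0.0
time: 10.2
tool_pos: [0.4448, 0.302, 0.0466]
tcp_rot: [-3.14, 0.109, -0.0]
contact_force: [-0.1, 2.1, 0.2]
width: 0.0007
gripper_force: 0.7
time: 10.62
tool_pos: [0.4859, 0.2994, 0.0467]
tcp_rot: [-3.139, 0.11, -0.003]
contact_force: [-0.8, 0.5, 1.0]
width: 0.0003
gripper_force: 0.0
t 10.62 tcp [0.4859 0.2994 0.0467] yaw -4.01 tilt [ 0.002 -0.001 -1.   ] w 0.0003 gf 0.0 F [-0.8  0.5  1. ] need cm tool [4.43 0.03 0.18] turnz -0.01
```

```bash
python3 -m pendant '[[1,0,0,0,0,0,1],[1,0,0,0,0,0,1],[0.7,0,0,0,0,0,1],[0.5,0,0,0,0,0,1],[0,0,0,0,0,0,1]]';python3 -m pendant '[[0.4,0,0,0,0,0,1],[0,0,0,0,0,0,1],[0.3,0,0,0,0,0,1],[0,0,0,0,0,0,1]]';python3 -m pendant '[[0.3,0,0,0,0,0,1],[0,0,0,0,0,0,1],[0.3,0,0,0,0,0,1],[0,0,0,0,0,0,1]]'; python3 -c "
from h import *
go(.53,.296,.045,-4)"
```

```text
time: 11.03
tool_pos: [0.5168, 0.2971, 0.0467]
tcp_rot: [-3.139, 0.11, -0.002]
contact_force: [-0.4, 0.2, -1.1]
width: 0.0003
gripper_force: 0.0
time: 11.37
tool_pos: [0.5227, 0.2967, 0.0467]
tcp_rot: [-3.14, 0.109, -0.001]
contact_force: [0.9, 0.6, 0.5]
width: 0.0006
gripper_force: 0.0
time: 11.7
tool_pos: [0.5289, 0.2963, 0.0467]
tcp_rot: [-3.139, 0.109, -0.001]
contact_force: [-0.4, -1.7, 1.3]
width: 0.0005
gripper_force: 0.0
t 11.7 tcp [0.5289 0.2963 0.0467] yaw -3.98 tilt [ 0.001 -0.    -1.   ] w 0.0005 gf 0.0 F [-0.4 -1.7  1.3] need cm tool [0.11 0.02 0.17] turnz 0.02
```

```bash
python3 -m pendant '[[0.3,0,0,0,0,0,1],[0,0,0,0,0,0,1]]';python3 -m pendant '[[0.3,0,0,0,0,0,1],[0,0,0,0,0,0,1]]'; python3 -m pendant '[[0.2,0,0,0,0,0,1],[0,0,0,0,0,0,1]]'; python3 -m pendant '[[0.2,0,0,0,0,0,1],[0,0,0,0,0,0,1]]'
```

```text
time: 11.87
tool_pos: [0.5319, 0.296, 0.0467]
tcp_rot: [-3.14, 0.109, -0.001]
contact_force: [-0.8, -0.7, -0.4]
width: 0.0004
gripper_force: 0.0
time: 12.03
tool_pos: [0.5349, 0.2958, 0.0467]
tcp_rot: [-3.14, 0.109, -0.001]
contact_force: [0.3, 0.5, 0.4]
width: 0.0005
gripper_force: 0.0
time: 12.2
tool_pos: [0.5367, 0.2956, 0.0466]
tcp_rot: [-3.14, 0.109, -0.0]
contact_force: [0.4, 0.3, -0.2]
width: 0.0005
gripper_force: 0.1
time: 12.37
tool_pos: [0.538, 0.2954, 0.0465]
tcp_rot: [3.139, -0.109, -0.002]
contact_force: [-2.7, 1.1, 1.2]
width: 0.0005
gripper_force: 1.0
```

Resistance is building (-2.7 N).

```bash
python3 -m pendant '[[0.2,0,0,0,0,0,1],[0,0,0,0,0,0,1]]';python3 -m pendant '[[0.2,0,0,0,0,0,1],[0,0,0,0,0,0,1]]'
python3 - <<'E'
from h import *
go(.53,.298,.2,-4)
s=snap("side");t=snap("top")
a=cv2.resize(s["image"][60:220,190:360],None,fx=2.2,fy=2.2);b=cv2.resize(t["image"][110:270,110:280],None,fx=2.2,fy=2.2)
cv2.imwrite("pics/p3.png",cv2.cvtColor(np.hstack([a,b]),cv2.COLOR_RGB2BGR))
E
```

```text
time: 12.53
tool_pos: [0.5383, 0.2953, 0.0464]
tcp_rot: [3.139, -0.11, -0.006]
contact_force: [-8.7, 2.3, 6.4]
width: 0.0004
gripper_force: 4.9
time: 12.7
tool_pos: [0.5383, 0.2953, 0.0464]
tcp_rot: [3.138, -0.11, -0.012]
contact_force: [-17.6, 3.3, 11.3]
width: 0.0003
gripper_force: 8.7
t 12.7 tcp [0.5383 0.2953 0.0464] yaw -4.02 tilt [-0.007  0.001 -1.   ] w 0.0003 gf 8.7 F [-17.6   3.3  11.3] need cm tool [ -0.97  -0.19 -15.36] turnz -0.02
```

View pics/p3.png

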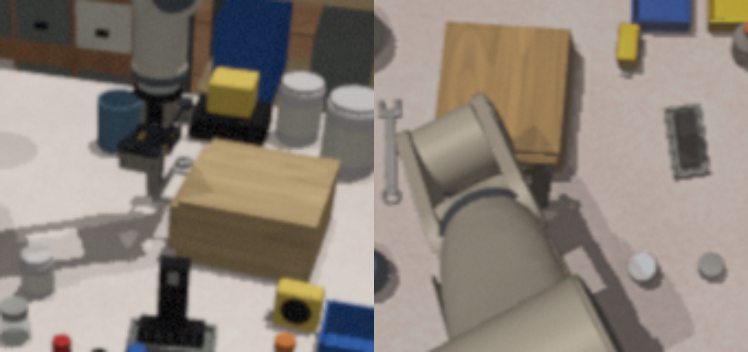

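The drawer hit its hard stop and looks shut in both views. I'll back off, rise and open the gripper, then measure the lamp.

```bash
python3 -m pendant '[[-1.5,0,0,0,0,0,1],[-2,0,0,0,0,0,1],[-2,0,0,0,0,0,1],[0,0,-3.5,0,0,0,-1],[0,0,-3.5,0,0,0,-1]]';python3 -m pendant '[[0,0,-3.5,0,0,-6,-1],[0,0,-3.5,0,0,-6.5,-1],[0,0,-3.5,0,0,0,-1],[0,0,-3,0,0,0,-1],[0,0,0,0,0,0,-1]]'
python3 - <<'E'
from h import *
go(.638,-.007,.25,8.5)
t=snap("top");s=snap("side")
a=t["image"][150:200,235:270];
g=a.max(2).astype(int)
print(np.array2string(g[8:46,3:32],max_line_width=250))
a=cv2.resize(s["image"][170:230,240:300],None,fx=8,fy=8,interpolation=cv2.INTER_CUBIC)
b=cv2.resize(t["image"][150:200,235:270],None,fx=9.6,fy=9.6,interpolation=cv2.INTER_CUBIC)
cv2.imwrite("pics/l1.png",cv2.cvtColor(cv2.convertScaleAbs(np.hstack([a,b]),alpha=1.7),cv2.COLOR_RGB2BGR))
E
```

```text
time: 13.22
tool_pos: [0.485, 0.298, 0.1155]
tcp_rot: [3.137, -0.107, -0.006]
contact_force: [2.2, 0.5, 0.3]
width: 0.0119
gripper_force: 0.0
time: 13.63
tool_pos: [0.4906, 0.3007, 0.2585]
tcp_rot: [-3.128, -0.233, -0.015]
contact_force: [0.5, 0.4, 1.5]
width: 0.0453
gripper_force: 0.0
t 13.63 tcp [0.4906 0.3007 0.2585] yaw 8.52 tilt [ 0.01  -0.004 -1.   ] w 0.0453 gf 0.0 F [0.5 0.4 1.5] need cm tool [10.01 32.62  0.82] turnz 0.02
[[183 185 182 ... 182 184 183]
 [184 184 177 ... 185 182 185]
 [185 184 179 ... 185 184 184]
 ...
 [185 185 184 ... 184 184 184]
 [184 184 184 ... 184 186 184]
 [184 183 185 ... 186 183 185]]
```

View pics/l1.png

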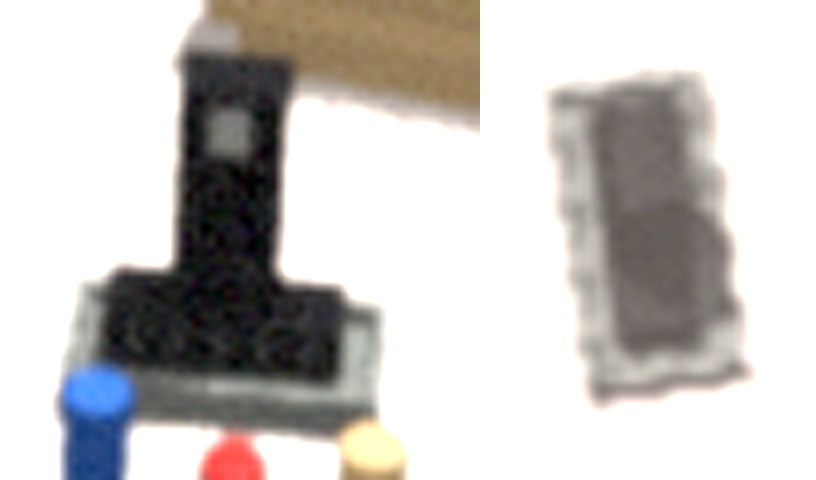

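The enhanced crop shows the lamp head close to parallel with the dock. In the top panel the head's left edge runs (588,105) to (612,345); in the side panel the handle spans x 180–290.

Run:
```python
from h import *
t=snap("top");s=snap("side")
f=lambda x,y,z:onz(t,(x-480)/9.6+235-.45,y/9.6+150-.45,z)[:2]
h=lambda x,y,z:onz(s,x/8+240-.44,y/8+170-.44,z)[:2]
print("head left edge",f(590,110,.04),f(612,345,.04),"back mid",f(635,95,.04),"front mid",f(655,347,.04))
print("head right edge upper",f(682,100,.04),f(690,200,.04))
print("head ends side z=.026", h(103,320,.026),h(343,320,.026))
print("dock",[f(*p,.02) for p in((552,92),(705,75),(745,370),(598,400))])
print("handle top side: left",h(180,60,.14),"right",h(293,68,.14), "right edge of handle top view",f(722,215,.14),f(735,300,.14),"front",f(700,340,.04))
# expected projection of lamp at dock pose
c=np.array([.6385,-.0065]);a=np.radians(8.5);ex=np.array([np.cos(a),np.sin(a)]);ey=np.array([-ex[1],ex[0]])
for hx,hy,z in((45,16,.04),(20,14,.14)):
  for i,j in((1,1),(1,-1),(-1,-1),(-1,1)):
    p=np.r_[c+ex*i*hx/1e3+ey*j*hy/1e3,z];q=proj(t,p);r=proj(s,p)
    print(z,i,j,"top",((q-[234.55,149.55])*9.6+[480,0]).round(),"side",((r-[239.56,169.56])*8).round())
```

```text
head left edge [0.68173831 0.01741239] [0.59093413 0.0085463 ] back mid [6.87743333e-01 3.82812495e-04] front mid [ 0.5902892  -0.00759837]
head right edge upper [ 0.68593794 -0.01745633] [ 0.64702837 -0.02059265]
head ends side z=.026 [ 0.59644313 -0.01640336] [0.6823996  0.00862118]
dock [array([0.6938547 , 0.03201376]), array([ 0.70108549, -0.02671335]), array([ 0.5856697 , -0.04212977]), array([0.57367304, 0.01359252])]
handle top side: left [ 0.6192335  -0.00369527] right [0.65896618 0.0028704 ] right edge of handle top view [ 0.61811928 -0.02955816] [ 0.58731017 -0.03419835] front [ 0.59309705 -0.02448877]
0.04 1 1 top [594. 113.] side [345. 278.]
0.04 1 -1 top [677. 101.] side [339. 332.]
0.04 -1 -1 top [712. 332.] side [ 95. 311.]
0.04 -1 1 top [628. 343.] side [104. 258.]
0.14 1 1 top [610. 110.] side [290.  55.]
0.14 1 -1 top [688.  99.] side [284. 101.]
0.14 -1 -1 top [704. 208.] side [171.  91.]
0.14 -1 1 top [626. 218.] side [178.  46.]
```

Lamp is about (0.639, -0.004), yaw about 5.5°, with the head at the stated size. I'm moving above it at yaw 6°.

```bash
python3 -m pendant '[[0,0,0,0,0,2.5,-1],[1.28,3.54,0,0,0,0,-1],[1.28,3.54,0,0,0,0,-1],[1.28,3.54,0,0,0,0,-1],[1.28,3.54,0,0,0,0,-1]]';python3 -m pendant '[[1.28,3.54,0,0,0,0,-1],[1.28,3.54,0,0,0,0,-1],[1.28,3.54,0,0,0,0,-1],[1.28,3.54,0,0,0,0,-1],[1.28,3.54,0,0,0,0,-1]]';python3 -m pendant '[[0,0,0,0,0,0,-1],[0,0,0,0,0,0,-1],[0,0,0,0,0,0,-1],[0,0,0,0,0,0,-1]]'; python3 -c "
from h import *
go(.639,-.004,.085,6)"
```

```text
time: 14.25
tool_pos: [0.5528, 0.162, 0.2496]
tcp_rot: [3.136, 0.166, -0.004]
contact_force: [0.5, -0.5, -0.3]
width: 0.0917
gripper_force: 0.0
time: 14.67
tool_pos: [0.6351, -0.0077, 0.2494]
tcp_rot: [-3.137, -0.165, 0.005]
contact_force: [0.1, -0.1, -0.6]
width: 0.0922
gripper_force: 0.0
time: 15.0
tool_pos: [0.6346, -0.0047, 0.2506]
tcp_rot: [-3.137, -0.166, 0.003]
contact_force: [0.1, 0.4, 0.2]
width: 0.0922
gripper_force: 0.0
t 15.0 tcp [ 0.6346 -0.0047  0.2506] yaw 6.07 tilt [-0.002 -0.001 -1.   ] w 0.0922 gf 0.0 F [0.1 0.4 0.2] need cm tool [ 4.700e-01 -1.000e-02  1.656e+01] turnz 0.07
```

```bash
python3 -m pendant '[[0.4,0,3,0,0,0,-1],[0,0,3,0,0,0,-1],[0,0,3,0,0,0,-1],[0,0,3,0,0,0,-1],[0,0,0,0,0,0,-1]]';python3 -m pendant '[[0,0,2.5,0,0,0,-1],[0,0,2,0,0,0,-1],[0,0,0,0,0,0,-1],[0,0,0,0,0,0,-1],[0,0,0,0,0,0,-1]]'; python3 -c "
from h import *
go(.639,-.004,.085,6)
print(bot.get_obs()['contact_force'])"; python3 -m pendant '[[0,0,0,0,0,0,1],[0,0,0,0,0,0,1],[0,0,0,0,0,0,1],[0,0,0,0,0,0,1],[0,0,0,0,0,0,1]]' 25;  python3 -m pendant '[[0,0,0,0,0,0,1],[0,0,0,0,0,0,1],[0,0,0,0,0,0,1],[0,0,0,0,0,0,1],[0,0,0,0,0,0,1]]';  python3 -m pendant '[[0,0,0,0,0,0,1],[0,0,0,0,0,0,1],[0,0,0,0,0,0,1],[0,0,0,0,0,0,1]]'
```

```text
time: 15.42
tool_pos: [0.635, -0.0038, 0.1258]
tcp_rot: [-3.136, -0.168, 0.015]
contact_force: [-1.5, -0.1, -0.6]
width: 0.0917
gripper_force: 0.0
time: 15.83
tool_pos: [0.6404, -0.0048, 0.0886]
tcp_rot: [3.137, 0.166, 0.003]
contact_force: [-0.3, 0.2, 0.7]
width: 0.0922
gripper_force: 0.0
t 15.83 tcp [ 0.6404 -0.0048  0.0886] yaw 6.06 tilt [ 0.002  0.    -1.   ] w 0.0922 gf 0.0 F [-0.3  0.2  0.7] need cm tool [-0.14 -0.09  0.36] turnz 0.06
[-0.33490941  0.19104048  0.74351693]
time: 16.25
tool_pos: [0.6396, -0.0054, 0.087]
tcp_rot: [3.137, 0.165, 0.001]
contact_force: [0.4, -1.0, -0.5]
width: 0.0606
gripper_force: 0.0
time: 16.67
tool_pos: [0.6394, -0.0053, 0.0865]
tcp_rot: [-3.137, -0.165, 0.0]
contact_force: [1.1, 1.5, -2.1]
width: 0.0278
gripper_force: 24.7
time: 17.0
tool_pos: [0.6393, -0.0053, 0.0865]
tcp_rot: [-3.137, -0.165, 0.0]
contact_force: [-0.3, 0.6, -1.6]
width: 0.0281
gripper_force: 24.9
```

Gripped at 28 mm, which is the handle's y-width. I'll lift, then cross the rack.

```bash
python3 -m pendant '[[0,0,-1,0,0,0,1],[0,0,-2,0,0,0,1],[0,0,-3,0,0,0,1],[0,0,-3,0,0,0,1],[0,0,-3,0,0,0,1]]';python3 -m pendant '[[0,0,-3,0,0,0,1],[0,0,-3,0,0,0,1],[0,0,-3,0,0,0,1],[0,0,0,0,0,2.7,1],[0,0,0,0,0,0,1]]';python3 -m pendant '[[0,0,0,0,0,0,1],[0,0,0,0,0,0,1]]'; python3 -c "
from h import *
go(.569,-.351,None,3.3)"
```

```text
time: 17.42
tool_pos: [0.639, -0.0053, 0.2083]
tcp_rot: [3.137, 0.165, -0.001]
contact_force: [0.4, -0.2, -1.8]
width: 0.0281
gripper_force: 24.9
time: 17.83
tool_pos: [0.6403, -0.0054, 0.2996]
tcp_rot: [3.14, 0.088, 0.007]
contact_force: [0.3, -0.0, -2.4]
width: 0.0281
gripper_force: 24.9
time: 18.0
tool_pos: [0.6386, -0.0053, 0.2955]
tcp_rot: [-3.14, -0.093, 0.003]
contact_force: [1.0, -0.7, -1.4]
width: 0.0281
gripper_force: 24.9
t 18.0 tcp [ 0.6386 -0.0053  0.2955] yaw 3.39 tilt [-0.002 -0.    -1.   ] w 0.0281 gf 24.9 F [ 1.  -0.7 -1.4] need cm tool [-8.990e+00  3.409e+01  2.000e-02] turnz 0.09
```

```bash
python3 -m pendant '[[-0.4,1.6,0,0,0,0,1],[-0.8,3.1,0,0,0,0,1],[-0.8,3.1,0,0,0,0,1],[-0.8,3.1,0,0,0,0,1],[-0.8,3.1,0,0,0,0,1]]';python3 -m pendant '[[-0.8,3.1,0,0,0,0,1],[-0.8,3.1,0,0,0,0,1],[-0.8,3.1,0,0,0,0,1],[-0.8,3.1,0,0,0,0,1],[-0.8,3.1,0,0,0,0,1]]';python3 -m pendant '[[-0.8,3.1,0,0,0,0,1],[-0.4,1.5,0,0,0,0,1],[0,0,0,0,0,0,1],[0,0,0,0,0,0,1],[0,0,0,0,0,0,1]]'; python3 -m pendant '[[0,0,3,0,0,0,1],[0,0,3,0,0,0,1],[0,0,2,0,0,0,1],[0,0,0,0,0,0,1],[0,0,0,0,0,0,1]]'
python3 - <<'E'
from h import *
go(.569,-.351,.13,3.3)
s=snap("side")
save(s,"w1.png",(150,200,290,320),5)
E
```

```text
time: 18.42
tool_pos: [0.6105, -0.1482, 0.2951]
tcp_rot: [-3.14, -0.093, 0.004]
contact_force: [1.0, -0.5, -2.3]
width: 0.0276
gripper_force: 24.9
time: 18.83
tool_pos: [0.5795, -0.3054, 0.2951]
tcp_rot: [-3.139, -0.093, 0.004]
contact_force: [0.2, -0.3, -2.6]
width: 0.0281
gripper_force: 24.9
time: 19.25
tool_pos: [0.5713, -0.3497, 0.2958]
tcp_rot: [-3.139, -0.092, 0.002]
contact_force: [-1.0, 0.4, -2.1]
width: 0.0277
gripper_force: 24.9
time: 19.67
tool_pos: [0.5713, -0.3492, 0.216]
tcp_rot: [-3.139, -0.094, 0.003]
contact_force: [-0.3, -0.8, -1.0]
width: 0.0282
gripper_force: 24.9
t 19.67 tcp [ 0.5713 -0.3492  0.216 ] yaw 3.41 tilt [-0.002 -0.002 -1.   ] w 0.0282 gf 24.9 F [-0.3 -0.8 -1. ] need cm tool [-0.22  0.18  8.6 ] turnz 0.11
```

View pics/w1.png

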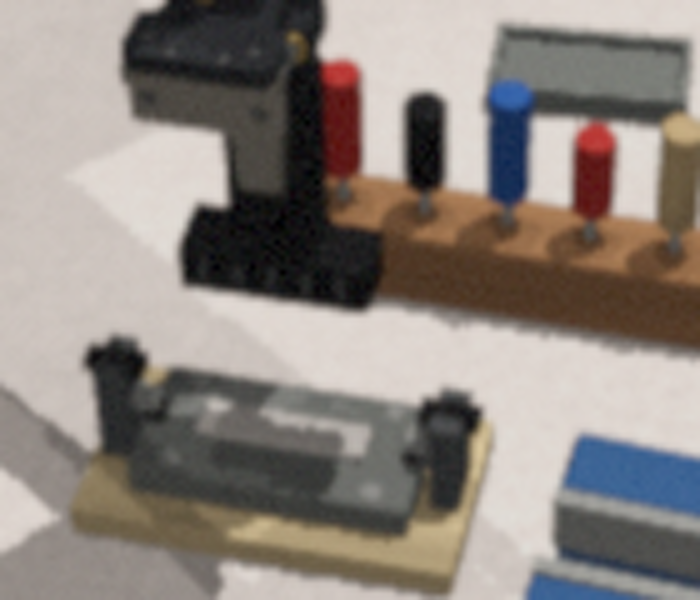

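The side view shows the lamp upright over the rack side of the seam. The bottom near corners of the head are about (185,280) and (366,305), the seam is around (290,425), and the clamps are clear.

Run:
```python
from h import *
s=snap("side");o=bot.get_obs();p=o["tool_pos"];M=R.from_rotvec(o["tcp_rot"]).as_matrix()
zw=p[2]-.0745
A=onz(s,150+185/5-.4,200+280/5-.4,zw);B=onz(s,150+366/5-.4,200+305/5-.4,zw)
print(A,B,np.linalg.norm(A-B),"yaw",np.degrees(np.arctan2(*(B-A)[1::-1])))
m=(A+B)/2;a=np.radians(3.3);c=m+.016*np.array([-np.sin(a),np.cos(a),0]);print("lamp centre",c,"in tool cm",M.T@(c-p)*100,"tcp",p)
```

```text
[ 0.529994   -0.36434862  0.14387369] [ 0.61496138 -0.35689009  0.14387369] 0.08529411231730526 yaw 5.016623148316933
lamp centre [ 0.57155666 -0.34464589  0.14387369] in tool cm [-0.07440612 -0.59881935  7.44920966] tcp [ 0.57251001 -0.3505047   0.21837369]
```

```bash
python3 -m pendant '[[-0.25,0,1.5,0,0,0,1],[0,0,1.5,0,0,0,1],[0,0,1.5,0,0,0,1],[0,0,1,0,0,0,1],[0,0,0,0,0,0,1]]';python3 -m pendant '[[0,0,0.8,0,0,0,1],[0,0,0.6,0,0,0,1],[0,0,0,0,0,0,1],[0,0,0,0,0,0,1],[0,0,0,0,0,0,1]]'; python3 -m pendant '[[0,0,0,0,0,0,1],[0,0,0,0,0,0,1]]'; python3 -c "
from h import *
go(.569,-.351,.13,3.3)"
```

```text
time: 20.18
tool_pos: [0.5686, -0.3506, 0.1609]
tcp_rot: [-3.14, -0.091, 0.001]
contact_force: [0.7, -0.1, -2.4]
width: 0.0279
gripper_force: 24.9
time: 20.6
tool_pos: [0.5691, -0.3512, 0.148]
tcp_rot: [3.14, 0.091, 0.001]
contact_force: [0.7, -0.1, -2.6]
width: 0.028
gripper_force: 24.9
time: 20.77
tool_pos: [0.5691, -0.3511, 0.148]
tcp_rot: [3.14, 0.091, 0.001]
contact_force: [-0.6, -0.1, -1.9]
width: 0.0281
gripper_force: 24.9
t 20.77 tcp [ 0.5691 -0.3511  0.148 ] yaw 3.32 tilt [ 0.001  0.    -1.   ] w 0.0281 gf 24.9 F [-0.6 -0.1 -1.9] need cm tool [-0.01 -0.01  1.8 ] turnz 0.02
```

```bash
python3 -m pendant '[[0,0,0.6,0,0,0,1],[0,0,0.6,0,0,0,1],[0,0,0.5,0,0,0,1],[0,0,0,0,0,0,1],[0,0,0,0,0,0,1]]';python3 -m pendant '[[0,0,0,0,0,0,1],[0,0,0,0,0,0,1],[0,0,0,0,0,0,1]]'
python3 - <<'E'
from h import *
go(.569,-.351,.13,3.3)
s=snap("side");save(s,"w2.png",(160,225,270,325),6)
ex=np.array([np.cos(.058),np.sin(.058),0]);ey=np.array([-ex[1],ex[0],0]);p=bot.get_obs()["tool_pos"]
for i,j in((-1,-1),(1,-1),(1,1)):
  q=p+ex*.045*i+ey*.016*j+[0,0,-.0745]
  print("bottom",i,j,((proj(s,q)-[159.6,224.6])*6).round(),"top",((proj(s,q+[0,0,.028])-[159.6,224.6])*6).round())
for i in(-1,1): print("seam near edge",((proj(s,np.array([.569,-.351,.044])+ex*.042*i-ey*.01)-[159.6,224.6])*6).round())
E
```

```text
time: 21.18
tool_pos: [0.5684, -0.3508, 0.1298]
tcp_rot: [-3.14, -0.091, 0.002]
contact_force: [-0.7, 0.2, -1.7]
width: 0.0279
gripper_force: 24.9
time: 21.43
tool_pos: [0.569, -0.3511, 0.1308]
tcp_rot: [3.14, 0.091, 0.001]
contact_force: [-0.9, -0.2, -2.0]
width: 0.0277
gripper_force: 24.9
t 21.43 tcp [ 0.569  -0.3511  0.1308] yaw 3.32 tilt [ 0.  0. -1.] w 0.0277 gf 24.9 F [-0.9 -0.2 -2. ] need cm tool [-0.   -0.01  0.08] turnz 0.02
bottom -1 -1 [159. 350.] top [155. 301.]
bottom 1 -1 [377. 387.] top [376. 338.]
bottom 1 1 [397. 329.] top [396. 280.]
seam near edge [173. 361.]
seam near edge [374. 396.]
```

View pics/w2.png

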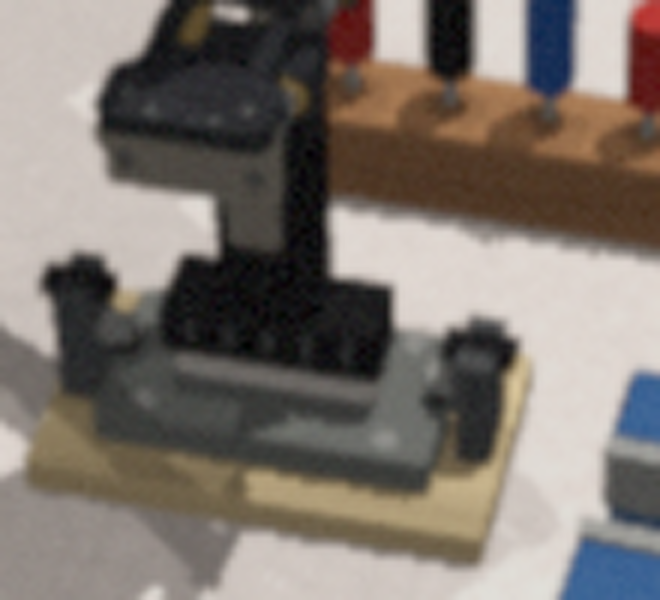

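In the side view the head sits over the bead, with bottom edge (163,345) to (380,378). That agrees with the projected lamp pose within blur, and light shows between window and bead. The gap is about 12 mm, and the position, yaw and tilt are within tolerance, so I'm handing in.

```bash
python3 -c "
from rig import bot
print(bot.finish_job())"
```

```text
the job is handed in; nothing more can be done
None
```

The job is handed in (no verdict came back): the resin is in the drawer, which I pushed to its hard stop before taking up the lamp; the lamp is held upright about 12 mm above the seam, centred and lined up by my measurements.

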